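# Sort the mixed bake into the display trays

### The arm

A 7-joint arm with a two-finger parallel gripper is mounted at the origin on the work surface. World frame = base frame: x ahead of the robot, y to its left, z up, the work surface at z = 0. Lengths are in m, angles in rad, forces in N, time in s.
With the tool pointing down it reaches from about 0.425 to 0.95 m from the base axis. Payload 16.7 kg.
Tool frame: the origin (TCP) lies between the finger pads; the fingertips stand 22 mm ahead of it and the grasp point (between the pads) lies 3 mm ahead of it; y points along the fingers, x is the direction in which the jaws open and shut, and the axes are right-handed (so a half turn about y gives the same grasp; the last joint's range is limited). The gripper opens to 94 mm and grips with 3 to 60 N. Pads are 16 mm wide; open, the fingers measure 119 mm over their backs; the gripper's body (75 mm by 177 mm) begins 78 mm behind the grasp point.
Start: joints at [1.046, 0.426, 0.074, 1.606, -0.034, 1.111, -0.067], TCP at [0.247, -0.628, 0.227] pointing down, gripper open.
Joint ranges: [-2.85, 2.85], [-0.5, 2.14], [-1.23, 1.37], [0.21, 2.46], [-1.02, 4.16], [0.16, 2.05], [-2.73, 2.73]. Speed limits (rad/s): [1.89, 1.89, 2.39, 2.39, 3.01, 3.01, 3.01].

### API

Orientations are given as a unit quaternion [w, x, y, z].
In Python, from bench import robot, cams, order gives the robot as it stands.
- The arm moves only by the shell command python3 -m crank 'ROWS'. ROWS is JSON, a list of rows, each a list of 7 numbers: the turn, a rotation vector about the tool's x, y, z in rad, then the shift along the tool's x, y, z in cm, then the closure in counts, from 0 (fully open) to 255 (shut). In form: [[rx, ry, rz, x, y, z, claw], ...]. A call has 1 to 20 rows; each row is the pose to reach, as a shift and turn from the pose commanded when the call began, along the tool's axes at that moment; what a row does not reach only later rows make up. A row lasts 1/12 s, in which the tool goes at most 41.7 mm and 7.16 degrees, less where a joint would pass 70% of its speed; a pose out of reach is approached as far as the arm can. A call with a gripper value outside its range is refused whole. The fingers move at their own pace and stop on an object; the grip force is fixed at half the most. Time passes only in rows, so rows that repeat a pose let the fingers close. It gives the time, the measured TCP pose, the force and the opening at its end, in the units of the state.
- robot.get_obs(): the state, without advancing time (a new reading comes with each control period).
- cams.snapshot(name): name is "side" or "top" or "wrist"; returns a dict with "color" (420x560x3 uint8, blue, green, red), "z_map" (420x560 float32, m along the optical axis (not along the pixel's ray), 0 where there is no reading), "vfov" (degrees; the focal length in pixels is half the picture's height over the tangent of half this angle, whatever the lens; pixels are square), "cx", "cy" (the principal point, pixels), "position" and "orientation" of the camera in the world; the wrist camera has in their place "hand_eye" (4x4, takes a point from camera to tool coordinates, whose origin is the TCP and whose axes are the tool frame's). Camera axes: x right, y up, looking along -z (the intrinsics and any distortion apply to the point x, -y, -z); pixel columns grow to the right and rows downward; lengths in m; the calibration is good to about 2 mm. A picture is of the moment at which its call begins: read the wrist's pose just before it.
- order.job_done(): hands the job in, once; it reports no verdict.
The state is a dict: "t": time; "qpos": joint angles; "qd": joint speeds; "tau": joint torques, N m; "position": TCP position; "tcp_rot": TCP orientation; "force": force on the tool from outside, world axes, zero at the start; "wrist_torque": the same for the moment, N m; "opening": finger opening in m.
Only numpy, scipy, OpenCV 4.12 (cv2) and the standard library are available. Lean on these libraries where they do the work, as an engineer would, in place of code of your own. Each camera call takes 0.05 s, during which the arm holds its last target.

### The job

Clear the mixed pastries from the cooling rack into the display trays: the croissant, the pain au chocolat and both cinnamon rolls each go in the tray that already holds one of their kind. Lay them flat and right way up in one straight row down the middle of the tray, on the free part between the one already there and the end nearest the robot, about 10 mm or more clear of one another, the croissant and the pain au chocolat lying crosswise like the one in their tray. Set each down gently, never dropping it, and leave the pastries already on show where they are.

Things in the scene. Friction and masses are not known exactly. Their poses are not given: they have to be found in the camera images.
- croissant: The loose croissant on the cooling rack: golden-brown ridged crescent, 104 mm long (x), 46 mm wide in the middle, 46 mm high. Grip it across its middle, along y. Origin: centre of its flat underside, z up. 40 to 80 g. The loose four lie in two rows of two, about 124 mm apart along x, 100 mm along y; which lies where changes.
- pain: The loose pain au chocolat on the cooling rack: golden rounded block with chocolate showing at both ends, 80 mm long (x), 52 mm wide (y), 40 mm high. Grip it across its width, along y. Origin: centre of its underside, z up. 45 to 90 g.
- roll_a: One of two loose cinnamon rolls on the cooling rack, alike and interchangeable: round, brown, dark spiral on top, 62 mm across, 36 mm high, upright wall that can be gripped in any direction. Origin: centre of its underside, z up. 60 to 120 g.
- roll_b: The other loose cinnamon roll on the rack, the same in every way. The rack (not listed, fixed): steel wires, 280 x 200 mm, its top 22 mm above the counter; rack and trays stand side by side, about 205 mm apart, in an order that changes.
- tray_croissant: Display tray with the croissant in it, else like the other two: aluminium, white paper. Fixed. 280 mm long (x, away from the robot, turned up to 0.08 rad), 165 mm wide (y). Origin: centre of its underside; floor 3 mm above it, rim 14 mm high, 2.5 mm thick. The row runs along x at y = 0: the croissant already there is at about x = +85 mm; x = -108 to about +15 mm is free.
- tray_pain: Display tray with the pain au chocolat in it, else like the other two: aluminium, white paper. Fixed. 280 mm long (x, away from the robot, turned up to 0.08 rad), 165 mm wide (y). Origin: centre of its underside; floor 3 mm above it, rim 14 mm high, 2.5 mm thick. The row runs along x at y = 0: the pain au chocolat already there is at about x = +85 mm; x = -108 to about +15 mm is free.
- tray_roll: Display tray with the cinnamon roll in it, else like the other two: aluminium, white paper. Fixed. 280 mm long (x, away from the robot, turned up to 0.08 rad), 165 mm wide (y). Origin: centre of its underside; floor 3 mm above it, rim 14 mm high, 2.5 mm thick. The row runs along x at y = 0: the cinnamon roll already there is at about x = +85 mm; x = -108 to about +15 mm is free.
- croissant_shown: The croissant that already lies in its tray, at the end away from the robot, its length (x) across the tray: same shape and size as the loose one. Loose on the paper; to be left alone. Origin: centre of its underside.
- pain_shown: The pain au chocolat that already lies in its tray, at the end away from the robot, its length (x) across the tray: same shape and size as the loose one. To be left alone. Origin: centre of its underside.
- roll_shown: The cinnamon roll that already lies in its tray, at the end away from the robot: same shape and size as the loose ones. To be left alone. Origin: centre of its underside.

How it is judged:
At the end, for the whole second after the job is handed in: All four lie in their kind's tray: flat (tilt < 0.12 rad), within 15 mm of its middle line, x -108 to 60 mm, 5 mm or more clear of neighbours, croissant and pain crosswise within 0.3 rad, at rest; shown pastries within 10 mm of their start (y of croissant in the frame of tray_croissant between -0.015 and 0.015 m and x of croissant in the frame of tray_croissant between -0.108 and 0.06 m and z of croissant in the frame of tray_croissant below 0.008 m and angle between each of croissant, pain, roll_a, roll_b's own z axis and vertical below 0.12 rad and horizontal distance between croissant and croissant_shown above 0.053 m and linear speed of each of croissant, pain, roll_a, roll_b below 0.02 m/s and angular speed of each of croissant, pain, roll_a, roll_b below 0.2 rad/s and angle between the x axis of croissant and the y axis of tray_croissant, either way round below 0.3 rad and y of pain in the frame of tray_pain between -0.015 and 0.015 m and x of pain in the frame of tray_pain between -0.108 and 0.06 m and z of pain in the frame of tray_pain below 0.008 m and horizontal distance between pain and pain_shown above 0.057 m and angle between the x axis of pain and the y axis of tray_pain, either way round below 0.3 rad and y of roll_a in the frame of tray_roll between -0.015 and 0.015 m and x of roll_a in the frame of tray_roll between -0.108 and 0.06 m and z of each of roll_a, roll_b in the frame of tray_roll below 0.008 m and horizontal distance between each of roll_a, roll_b and roll_shown above 0.067 m and y of roll_b in the frame of tray_roll between -0.015 and 0.015 m and x of roll_b in the frame of tray_roll between -0.108 and 0.06 m and horizontal distance between roll_a and roll_b above 0.067 m and distance of each of croissant_shown, pain_shown, roll_shown from where it was at the start of the episode below 0.01 m); the robot touches nothing.
It fails at once if a pastry that was already in its tray is shifted by more than 10 mm (distance of any of croissant_shown, pain_shown, roll_shown from where it was at the start of the episode above 0.01 m).
It fails at once if a pastry is let fall: faster than 0.6 m/s (a fall of about 2 cm) with no finger on it ((linear speed of croissant above 0.6 m/s and contact force between the fingers and croissant below 0.01 N) or (linear speed of pain above 0.6 m/s and contact force between the fingers and pain below 0.01 N) or (linear speed of roll_a above 0.6 m/s and contact force between the fingers and roll_a below 0.01 N) or (linear speed of roll_b above 0.6 m/s and contact force between the fingers and roll_b below 0.01 N)).
It also fails if it takes over 99 s, if anything falls off the work surface, if the arm or the gripper's body presses on something with over 40 N, if the wrist force passes 120 N, or if a joint passes its speed limit or range.

## Working session

There is one attempt and no reset: what is moved stays moved. The work goes in short steps, Python scripts to look and compute and a shell command to move; the robot and the scene stay as the last step left them, time stands still between calls to the robot, and variables do not carry over. Pictures are saved under pics/ and viewed, and the job is handed in when it is done.

```bash
ls; mkdir -p pics; python3 - <<'E'
from bench import robot,cams,order
import cv2
o=robot.get_obs();print(o)
for n in("top","side","wrist"):
    s=cams.snapshot(n);cv2.imwrite(f"pics/{n}0.png",s["color"])
    print(n,{k:v for k,v in s.items() if k not in("color","z_map")})
E
```

```text
pics
{'t': 0.0, 'qpos': array([ 1.04652826,  0.42672557,  0.07384508,  1.60664845, -0.0340972 ,
        1.11079748, -0.06708046]), 'qd': array([-2.31484508e-03,  7.02974030e-06,  1.34237872e-03,  5.30543807e-04,
       -1.94279939e-03, -5.57102778e-04, -7.42085308e-05]), 'tau': array([ 2.75113707e-03, -9.35819149e+01,  3.66798408e+00, -4.54188287e+01,
       -4.87659720e-02,  2.01991433e-02,  3.03644708e-05]), 'position': array([ 0.2469021 , -0.62775587,  0.22676144]), 'tcp_rot': array([ 0.58462409, -0.58415721,  0.39850865, -0.39770074]), 'force': array([-0.08328016, -0.2922209 ,  0.33863186]), 'wrist_torque': array([-0.01298927, -0.00070094,  0.02966633]), 'opening': 0.09395988902894052}
top {'vfov': 55.62154651309648, 'cx': 277.4587000780258, 'cy': 206.1260423612939, 'position': array([ 0.34866069, -0.00972364,  1.07716542]), 'orientation': array([ 0.70587724,  0.05884684, -0.06684184, -0.7027137 ])}
side {'vfov': 46.022517399685896, 'cx': 290.40245523699014, 'cy': 208.77200293408774, 'position': array([0.23853434, 0.79333473, 0.89036286]), 'orientation': array([-0.14357798, -0.07110852,  0.37634639,  0.91251977])}
wrist {'vfov': 62.48495685894867, 'cx': 279.1337209905298, 'cy': 208.33805079660178, 'hand_eye': array([[ 9.99999871e-01, -1.62543909e-04, -4.81881823e-04,
         2.77162070e-04],
       [-4.30512358e-04,  2.33840282e-01, -9.72274929e-01,
        -1.57139206e-01],
       [ 2.70720749e-04,  9.72275011e-01,  2.33840181e-01,
         6.72272781e-02],
       [ 0.00000000e+00,  0.00000000e+00,  0.00000000e+00,
         1.00000000e+00]])}
```

View pics/top0.png

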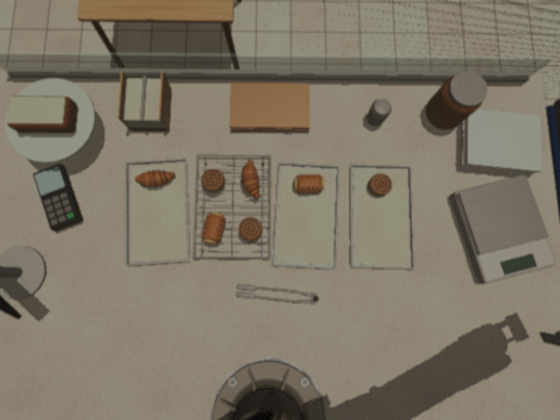

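View pics/side0.png

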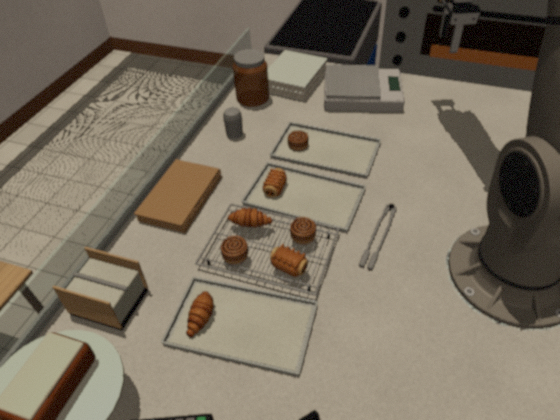

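View pics/wrist0.png

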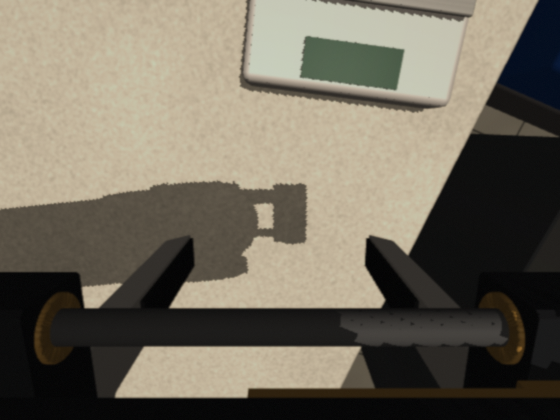

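```bash
cat > h.py <<'E'
import numpy as np,cv2
from scipy.spatial.transform import Rotation as R
from bench import robot,cams,order
def Rq(q): return R.from_quat([q[1],q[2],q[3],q[0]])
def pose(s,o=None):
    if "hand_eye" in s:
        T=np.eye(4);T[:3,:3]=Rq(o["tcp_rot"]).as_matrix();T[:3,3]=o["position"];T=T@s["hand_eye"]
        return T[:3,:3],T[:3,3]
    return Rq(s["orientation"]).as_matrix(),np.array(s["position"])
def foc(s): return 210/np.tan(np.radians(s["vfov"]/2))
def rays(s,uv,o=None):
    M,p=pose(s,o);uv=np.atleast_2d(uv).astype(float);f=foc(s)
    d=np.c_[(uv[:,0]-s["cx"])/f,-(uv[:,1]-s["cy"])/f,-np.ones(len(uv))]@M.T
    return p,d
def plane(s,uv,z,o=None):
    p,d=rays(s,uv,o);return p+d*((z-p[2])/d[:,2])[:,None]
def depth(s,o=None):
    v,u=np.mgrid[:420,:560];p,d=rays(s,np.c_[u.ravel(),v.ravel()],o)
    return (p+d*s["z_map"].reshape(-1,1)).reshape(420,560,3)
E
python3 - <<'E'
from h import *
s=cams.snapshot("top");np.set_printoptions(precision=4,suppress=True)
im=s["color"];crop=im[140:280,110:430];cv2.imwrite("pics/crop.png",cv2.resize(crop,None,fx=2.5,fy=2.5,interpolation=cv2.INTER_CUBIC))
P=depth(s)
hsv=cv2.cvtColor(im,cv2.COLOR_BGR2HSV)
print("counter z",P[280,100:500:80,2], P[220,155],P[220,306],P[220,381])
for uv in [(155,220),(306,220),(381,220),(155,180),(250,180),(251,230),(280,320)]: print(uv,hsv[uv[1],uv[0]],P[uv[1],uv[0]])
m=((hsv[...,1]>110)&(hsv[...,0]<20)).astype(np.uint8);m[:150]=0;m[270:]=0;m[:,:115]=0;m[:,425:]=0
m=cv2.morphologyEx(m,cv2.MORPH_CLOSE,np.ones((3,3)))
n,l,st,c=cv2.connectedComponentsWithStats(m)
for i in range(1,n):
    if st[i,4]>60:
        ys,xs=np.where(l==i);q=P[ys,xs];print(st[i],c[i],q.max(0)-q.min(0),np.median(q,0),q[:,2].max())
E
```

```text
counter z [-0.0018  0.0019 -0.0007  0.0025 -0.003 ] [0.5019 0.3108 0.0027] [ 0.5041 -0.0996  0.002 ] [ 0.5051 -0.3049  0.0022]
(155, 220) [ 23  46 143] [0.5019 0.3108 0.0027]
(306, 220) [ 22  48 144] [ 0.5041 -0.0996  0.002 ]
(381, 220) [ 23  49 145] [ 0.5051 -0.3049  0.0022]
(155, 180) [ 12 163 100] [0.6036 0.305  0.043 ]
(250, 180) [ 13 171 119] [0.5993 0.051  0.0668]
(251, 230) [ 12 137  99] [0.4691 0.0468 0.0595]
(280, 320) [ 18  47 146] [ 0.2399 -0.0293 -0.0008]
[242 160  17  39 456] [250.2807 179.2434] [0.116  0.0426 0.0732] [0.6018 0.0508 0.0593] 0.07238579216050156
[136 171  39  16 444] [154.2905 178.1081] [0.2832 0.3741 1.0619] [0.6098 0.3075 0.0405] 1.0771654161107898
[202 170  22  22 385] [212.4571 180.2026] [0.2814 0.1881 1.0331] [0.6004 0.1502 0.0573] 1.0771654161107898
[294 175  29  18 480] [308.2625 183.4542] [0.0471 0.0759 0.0245] [ 0.5972 -0.1028  0.0417] 0.049077964038653166
[369 175  22  21 353] [379.7082 184.4533] [0.2751 0.3145 1.0556] [ 0.5959 -0.2951  0.0381] 1.0771654161107898
[202 213  23  31 544] [213.0974 227.8897] [0.1664 0.1829 1.035 ] [0.4735 0.1436 0.0608] 1.0771654161107898
[240 218  22  23 394] [250.1751 228.8325] [0.0575 0.0545 0.0173] [0.4719 0.0493 0.0571] 0.06658843550146054
```

View pics/crop.png

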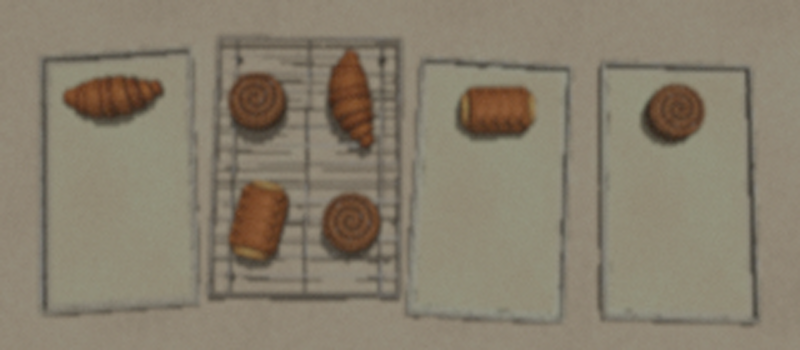

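```bash
python3 - <<'E'
from h import *
s=cams.snapshot("top");np.set_printoptions(precision=4,suppress=True)
im=s["color"]
hsv=cv2.cvtColor(im,cv2.COLOR_BGR2HSV);lab=cv2.cvtColor(cv2.GaussianBlur(im,(5,5),0),cv2.COLOR_BGR2LAB)
print(lab[220,155],lab[240,306],lab[280,200],lab[320,250],lab[300,400])
m=((hsv[...,1]>110)&(hsv[...,0]<20)).astype(np.uint8)
for a in(lab,): 
    w=(a[...,1].astype(int)<=124) 
    cv2.imwrite("pics/w.png",(w*255).astype(np.uint8))
def ax(q): # axis angle mod pi
    q=q[:,:2]-q[:,:2].mean(0);e,v=np.linalg.eigh(q.T@q);return np.arctan2(v[1,1],v[0,1]),np.sqrt(e[1]/e[0])
ms=m.copy();ms[:150]=0;ms[270:]=0;ms[:,:115]=0;ms[:,425:]=0
ms=cv2.morphologyEx(ms,cv2.MORPH_CLOSE,np.ones((3,3)))
n,l,st,c=cv2.connectedComponentsWithStats(ms)
for i in range(1,n):
    if st[i,4]<60: continue
    cnt=cv2.findContours((l==i).astype(np.uint8),0,1)[0][0]
    rack=195<c[i,0]<270
    z=(.022 if rack else .003)+.018
    q=plane(s,cnt[:,0],z);xy=(q[:,:2]*1000).astype(np.float32);r=cv2.minAreaRect(xy)
    ys,xs=np.where(l==i);a,e=ax(plane(s,np.c_[xs,ys],z))
    print(c[i].round(1),"ctr",plane(s,c[i],z)[0],"rect",np.round(r[0],1),np.round(r[1],1),r[2],"axis",a,e)
E
```

```text
[146 127 140] [150 126 140] [144 129 139] [143 129 139] [146 128 138]
[250.3 179.3] ctr [0.6078 0.0518 0.04  ] rect [609.   52.6] [104.9  42.8] 1.1002333164215088 axis -2.934051953782611 2.399243632681506
[154.5 178. ] ctr [0.6145 0.3135 0.021 ] rect [613.3 312.2] [ 42.  102.9] 0.38008829951286316 axis 1.6797580709007054 2.4064015267226138
[212.5 180.1] ctr [0.6049 0.1529 0.04  ] rect [604.1 152.7] [58.  56.1] 1.5828787088394165 axis -2.871983683888271 1.0313898703406632
[308.3 183.5] ctr [ 0.6019 -0.1051  0.021 ] rect [ 601.9 -104.6] [47.6 76.8] 0.34254190325737 axis 1.616998377546036 1.547436769403869
[379.9 184.3] ctr [ 0.6009 -0.301   0.021 ] rect [ 601.1 -301.9] [55.5 56.2] 43.426204681396484 axis 1.9623897797692729 1.0562010141984675
[213.1 227.9] ctr [0.4765 0.1469 0.04  ] rect [477.1 146.9] [51.7 79.8] 75.65584564208984 axis 2.940907556390423 1.5499013898792209
[250.2 228.8] ctr [0.4747 0.0501 0.04  ] rect [474.9  49.9] [56.  57.3] 45.58210754394531 axis 3.020921646365616 1.0134919714260315
```

View pics/w.png

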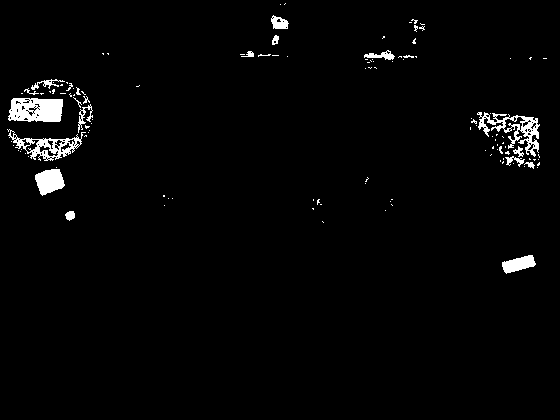

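```bash
python3 - <<'E'
from h import *
s=cams.snapshot("top");np.set_printoptions(precision=4,suppress=True)
im=s["color"]
lab=cv2.cvtColor(cv2.GaussianBlur(im,(7,7),0).astype(np.float32)/255,cv2.COLOR_BGR2LAB)
print(lab[220,155],lab[240,306],lab[280,200],lab[320,250],lab[300,400])
hsv=cv2.cvtColor(im,cv2.COLOR_BGR2HSV)
pa=((hsv[...,1]>110)&(hsv[...,0]<20))
w=((lab[...,1]<-.5)|pa).astype(np.uint8)
w[:150]=0;w[275:]=0
w=cv2.morphologyEx(w,cv2.MORPH_OPEN,np.ones((5,5)))
cv2.imwrite("pics/w2.png",w*255)
out=cv2.resize(im[140:280,110:430],None,fx=2.5,fy=2.5)
n,l,st,c=cv2.connectedComponentsWithStats(w)
for i in range(1,n):
    if st[i,4]<2500: continue
    cnt=cv2.findContours((l==i).astype(np.uint8),0,1)[0][0]
    q=plane(s,cnt[:,0],.004);r=cv2.minAreaRect((q[:,:2]*1000).astype(np.float32))
    print(st[i],np.round(r[0],1),np.round(r[1],1),r[2])
E
```

```text
[57.2449 -0.5625 12.0469] [58.4351 -2.1406 11.4375] [56.3354  0.7188 10.75  ] [56.2195  0.1562 11.1406] [57.0129  0.3125 10.5781]
[ 128  163   60  100 4918] [526.  305.7] [270.1 158.2] 4.265834808349609
[ 273  165   65  103 5380] [519.3 -98.2] [165.4 283.4] 86.75843811035156
[ 349  166   62  102 5310] [ 517.5 -300. ] [164.7 279.1] 89.30009460449219
```

View pics/w2.png

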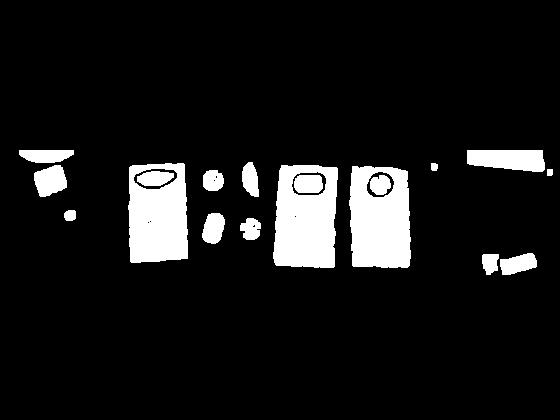

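```bash
cat > rect.py <<'E'
from h import *
def rectify(s,z,x0,x1,y0,y1,k,o=None):
    # rows: x decreasing from x1 ; cols: y decreasing from y1 ; k px per m
    W=int((y1-y0)*k);H=int((x1-x0)*k)
    wp=np.array([[x1,y1,z],[x1,y0,z],[x0,y0,z],[x0,y1,z]])
    M,p=pose(s,o);c=(wp-p)@M;f=foc(s)
    uv=np.c_[s["cx"]-f*c[:,0]/c[:,2],s["cy"]+f*c[:,1]/c[:,2]].astype(np.float32)
    T=cv2.getPerspectiveTransform(uv,np.float32([[0,0],[W,0],[W,H],[0,H]]))
    return cv2.warpPerspective(s["color"],T,(W,H),flags=cv2.INTER_CUBIC)
E
python3 - <<'E'
from rect import *
s=cams.snapshot("top")
cv2.imwrite("pics/r1.png",rectify(s,.010,.34,.70,-.4,.4,1000))
s=cams.snapshot("side")
cv2.imwrite("pics/r2.png",rectify(s,.010,.34,.70,-.4,.4,1000))
E
```

```text
(no output)
```

View pics/r1.png

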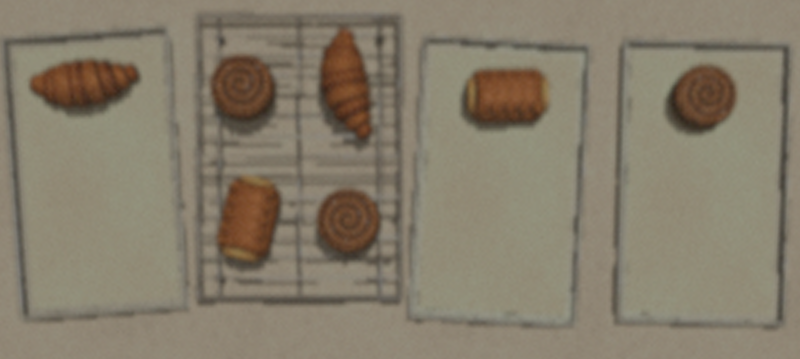

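View pics/r2.png

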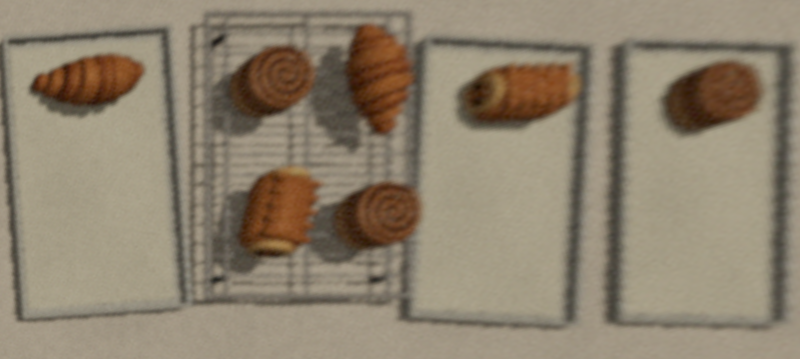

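```bash
cat > go.py <<'E'
import sys
from h import *
np.set_printoptions(precision=3,suppress=True)
o=robot.get_obs();A=Rq(o["tcp_rot"]).as_matrix()
print("t",round(o["t"],2),"pos",o["position"],"psi",round(float(np.arctan2(A[1,0],A[0,0])),3),"ydown",A[:,1],"q",o["qpos"],"op",round(o["opening"],4),"F",o["force"])
# args: x y z psi
if len(sys.argv)>4:
    x,y,z,ps=map(float,sys.argv[1:5]);c,s_=np.cos(ps),np.sin(ps)
    B=np.array([[c,0,-s_],[s_,0,c],[0,-1,0]])
    rv=R.from_matrix(A.T@B).as_rotvec();d=A.T@(np.array([x,y,z])-o["position"])*100
    print("rot",rv,"shift cm",d,"rows~",max(np.linalg.norm(rv)/.125,np.linalg.norm(d)/4.17))
E
python3 go.py .608 .052 .20 1.778;python3 go.py .608 .052 .20 -1.363
```

```text
t 0.4 pos [ 0.247 -0.628  0.227] psi -1.196 ydown [-0.  0. -1.] q [ 1.047  0.426  0.074  1.606 -0.034  1.111 -0.067] op 0.094 F [ 0.455  0.987 -0.336]
rot [-0.    -2.974 -0.   ] shift cm [-50.074   2.747  58.484] rows~ 23.792245073610637
t 0.4 pos [ 0.247 -0.628  0.227] psi -1.196 ydown [-0.  0. -1.] q [ 1.047  0.426  0.074  1.606 -0.034  1.111 -0.067] op 0.094 F [ 0.455  0.987 -0.336]
rot [ 0.     0.167 -0.   ] shift cm [-50.074   2.747  58.484] rows~ 18.475169635828532
```

```bash
python3 -m crank '[[0,0.167,0,-50.1,2.7,58.5,0],[0,0.167,0,-50.1,2.7,58.5,0],[0,0.167,0,-50.1,2.7,58.5,0],[0,0.167,0,-50.1,2.7,58.5,0],[0,0.167,0,-50.1,2.7,58.5,0],[0,0.167,0,-50.1,2.7,58.5,0],[0,0.167,0,-50.1,2.7,58.5,0],[0,0.167,0,-50.1,2.7,58.5,0],[0,0.167,0,-50.1,2.7,58.5,0],[0,0.167,0,-50.1,2.7,58.5,0],[0,0.167,0,-50.1,2.7,58.5,0],[0,0.167,0,-50.1,2.7,58.5,0],[0,0.167,0,-50.1,2.7,58.5,0],[0,0.167,0,-50.1,2.7,58.5,0],[0,0.167,0,-50.1,2.7,58.5,0],[0,0.167,0,-50.1,2.7,58.5,0],[0,0.167,0,-50.1,2.7,58.5,0],[0,0.167,0,-50.1,2.7,58.5,0],[0,0.167,0,-50.1,2.7,58.5,0],[0,0.167,0,-50.1,2.7,58.5,0]]'; python3 go.py .608 .052 .20 -1.363
python3 - <<'E'
from rect import *
o=robot.get_obs();s=cams.snapshot("wrist");cv2.imwrite("pics/w1.png",s["color"])
cv2.imwrite("pics/w1r.png",rectify(s,.05,.42,.70,-.03,.25,2000,o))
E
```

```text
t: 2.07
position: [0.6093, 0.0581, 0.2001]
tcp_rot: [0.551, -0.55, 0.444, -0.443]
force: [-0.4, 0.1, -0.2]
opening: 0.0938
t 2.07 pos [0.609 0.058 0.2  ] psi -1.357 ydown [ 0.     0.002 -1.   ] q [ 0.026  0.365 -0.284  1.765  0.115  1.027 -1.657] op 0.0938 F [-0.359  0.111 -0.238]
rot [-0.001  0.006 -0.002] shift cm [ 0.569  0.007 -0.258] rows~ 0.1497687643085937
```

View pics/w1.png

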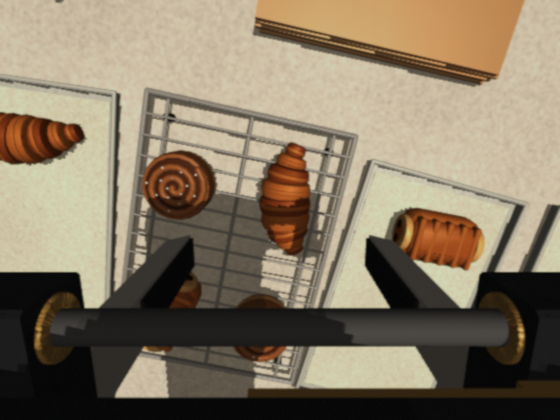

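View pics/w1r.png

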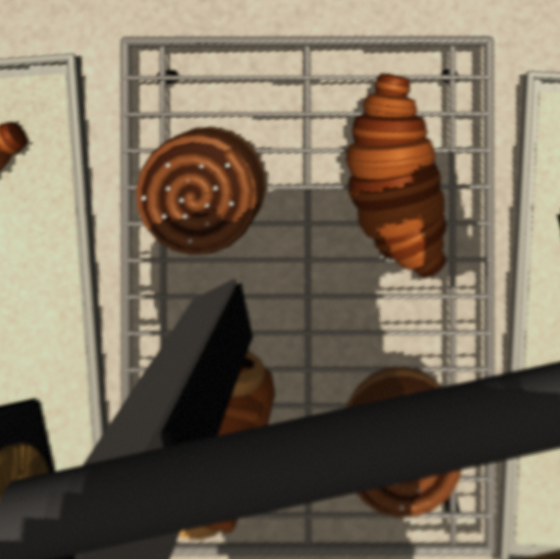

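```bash
python3 go.py .611 .052 .10 -1.363; python3 go.py .611 .052 .048 -1.363
```

```text
t 2.12 pos [0.609 0.055 0.2  ] psi -1.359 ydown [-0.     0.001 -1.   ] q [ 0.028  0.364 -0.282  1.767  0.115  1.027 -1.655] op 0.0943 F [-0.563 -0.591  0.304]
rot [ 0.     0.004 -0.001] shift cm [ 0.368 10.005  0.18 ] rows~ 2.401307778337936
t 2.12 pos [0.609 0.055 0.2  ] psi -1.359 ydown [-0.     0.001 -1.   ] q [ 0.028  0.364 -0.282  1.767  0.115  1.027 -1.655] op 0.0943 F [-0.563 -0.591  0.304]
rot [ 0.     0.004 -0.001] shift cm [ 0.374 15.205  0.181] rows~ 3.647657944690621
```

```bash
python3 -m crank '[[0,0,0,0.1,3,0.3,60],[0,0,0,0.1,6,0.3,60],[0,0,0,0.1,8,0.3,60],[0,0,0,0.1,10,0.3,60],[0,0,0,0.1,12,0.3,60],[0,0,0,0.1,13.5,0.3,60],[0,0,0,0.1,14.7,0.3,60],[0,0,0,0.1,15.2,0.3,60],[0,0,0,0.1,15.2,0.3,60],[0,0,0,0.1,15.2,0.3,60]]'; python3 go.py .611 .052 .048 -1.363
python3 - <<'E'
from h import *
cv2.imwrite("pics/w2.png",cams.snapshot("wrist")["color"])
E
```

```text
t: 2.95
position: [0.6115, 0.0515, 0.0491]
tcp_rot: [0.549, -0.549, 0.445, -0.446]
force: [0.2, 0.5, -0.2]
opening: 0.0722
t 2.95 pos [0.612 0.052 0.049] psi -1.363 ydown [ 0. -0. -1.] q [ 0.002  0.545 -0.249  1.868  0.189  0.75  -1.714] op 0.0722 F [ 0.15   0.452 -0.171]
rot [-0. -0.  0.] shift cm [-0.055  0.107 -0.04 ] rows~ 0.030373508294863794
```

View pics/w2.png

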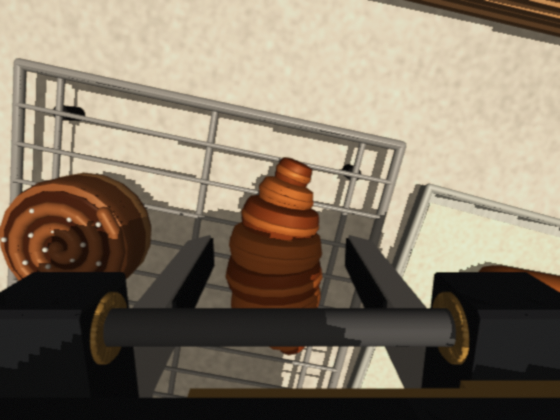

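The croissant (about (276,260)) sits centred between the fingers, which straddle its middle. Close and lift.

```bash
python3 -m crank '[[0,0,0,0,0,0,255],[0,0,0,0,0,0,255],[0,0,0,0,0,0,255],[0,0,0,0,0,0,255],[0,0,0,0,0,0,255],[0,0,0,0,0,0,255],[0,0,0,0,0,0,255],[0,0,0,0,0,0,255],[0,0,0,0,-1,0,255],[0,0,0,0,-3,0,255],[0,0,0,0,-6,0,255],[0,0,0,0,-9,0,255],[0,0,0,0,-12,0,255],[0,0,0,0,-12,0,255],[0,0,0,0,-12,0,255]]'; python3 go.py .480 .301 .168 0.066
python3 - <<'E'
from h import *
cv2.imwrite("pics/w3.png",cams.snapshot("wrist")["color"])
cv2.imwrite("pics/s3.png",cams.snapshot("side")["color"])
E
```

```text
t: 4.25
position: [0.6122, 0.052, 0.1708]
tcp_rot: [0.55, -0.548, 0.445, -0.446]
force: [-0.4, 0.5, -0.8]
opening: 0.0449
t 4.25 pos [0.612 0.052 0.171] psi -1.363 ydown [ 0.004  0.    -1.   ] q [ 0.029  0.396 -0.278  1.789  0.129  0.97  -1.665] op 0.0449 F [-0.445  0.453 -0.834]
rot [-0.003 -1.429  0.003] shift cm [-27.09    0.242  -7.802] rows~ 11.433363531410336
```

View pics/w3.png

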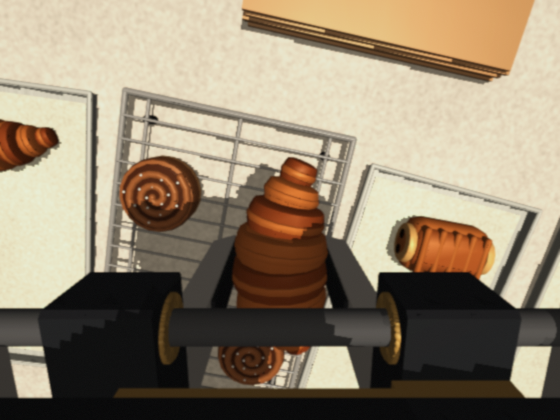

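View pics/s3.png

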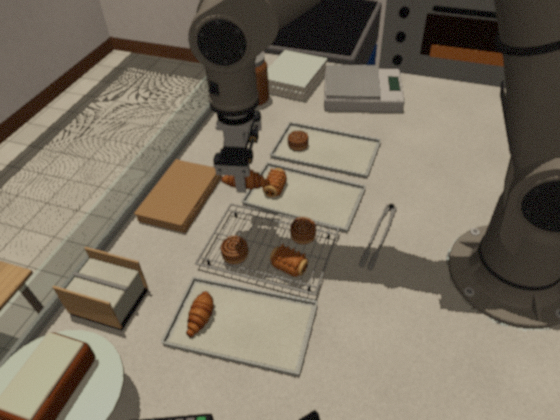

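```bash
python3 -m crank '[[0,-0.12,0,-2,0,-0.6,255],[0,-0.24,0,-4.5,0,-1.3,255],[0,-0.36,0,-7,0,-2,255],[0,-0.48,0,-10,0,-3,255],[0,-0.6,0,-13,0,-4,255],[0,-0.72,0,-16,0,-4.8,255],[0,-0.84,0,-19,0,-5.6,255],[0,-0.96,0,-21.5,0,-6.3,255],[0,-1.08,0,-24,0,-7,255],[0,-1.2,0,-26,0,-7.5,255],[0,-1.32,0,-27,0,-7.8,255],[0,-1.43,0,-27.1,0,-7.8,255],[0,-1.43,0,-27.1,0,-7.8,255],[0,-1.43,0,-27.1,0,-7.8,255],[0,-1.43,0,-27.1,0,-7.8,255]]'; python3 go.py .480 .301 .030 0.066
python3 - <<'E'
from h import *
cv2.imwrite("pics/w4.png",cams.snapshot("wrist")["color"])
E
```

```text
t: 5.6
position: [0.4791, 0.3002, 0.1678]
tcp_rot: [-0.707, 0.707, 0.022, -0.022]
force: [-0.5, 0.6, -0.7]
opening: 0.0449
t 5.6 pos [0.479 0.3   0.168] psi 0.062 ydown [-0.001 -0.001 -1.   ] q [-0.135  0.385 -0.664  1.881  0.283  0.972 -0.863] op 0.0449 F [-0.489  0.605 -0.734]
rot [ 0.    -0.004 -0.001] shift cm [ 0.111 13.785  0.081] rows~ 3.3058674973802447
```

View pics/w4.png

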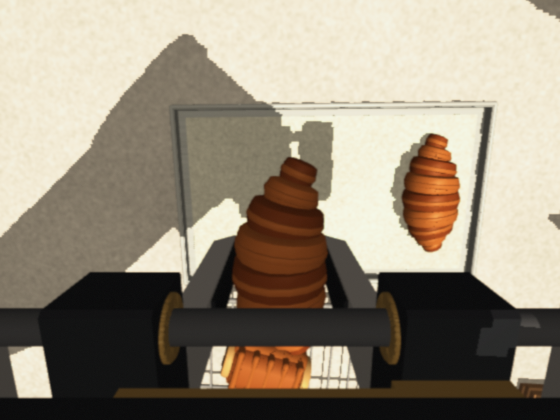

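```bash
python3 -m crank '[[0,0,0,0.1,3,0,255],[0,0,0,0.1,6,0,255],[0,0,0,0.1,9,0,255],[0,0,0,0.1,11,0,255],[0,0,0,0.1,12.2,0,255],[0,0,0,0.1,12.9,0,255],[0,0,0,0.1,13.3,0,255],[0,0,0,0.1,13.5,0,255],[0,0,0,0.1,13.5,0,255],[0,0,0,0.1,13.5,0,255]]'; python3 go.py .480 .301 .030 0.066
python3 - <<'E'
from h import *
cv2.imwrite("pics/w5.png",cams.snapshot("wrist")["color"])
E
```

```text
t: 6.48
position: [0.4806, 0.3013, 0.0344]
tcp_rot: [0.707, -0.706, -0.024, 0.023]
force: [0.7, 0.4, -0.6]
opening: 0.0451
t 6.48 pos [0.481 0.301 0.034] psi 0.067 ydown [ 0.001  0.001 -1.   ] q [-0.222  0.562 -0.572  1.967  0.444  0.737 -0.993] op 0.0451 F [ 0.683  0.402 -0.596]
rot [-0.001  0.001  0.001] shift cm [-0.06   0.443 -0.029] rows~ 0.10744573727606765
```

View pics/w5.png

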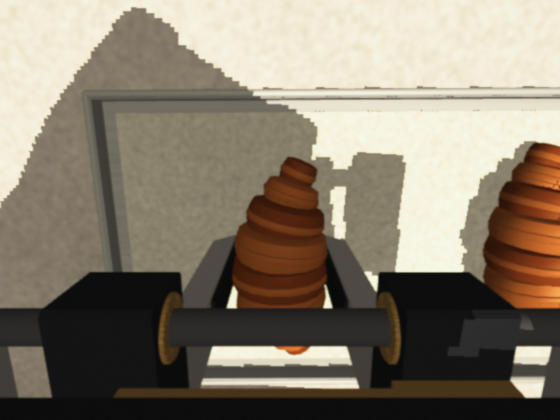

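```bash
python3 -m crank '[[0,0,0,0,0.2,0,255],[0,0,0,0,0.3,0,255],[0,0,0,0,0.3,0,255],[0,0,0,0,0.3,0,255]]'; python3 -m crank '[[0,0,0,0,0.1,0,255],[0,0,0,0,0.1,0,255],[0,0,0,0,0.1,0,255]]'
```

```text
t: 6.87
position: [0.48, 0.301, 0.0306]
tcp_rot: [0.707, -0.707, -0.024, 0.024]
force: [0.3, -0.3, 0.9]
opening: 0.0448
t: 7.12
position: [0.4801, 0.3011, 0.0298]
tcp_rot: [0.707, -0.707, -0.024, 0.024]
force: [-1.6, -0.6, 5.6]
opening: 0.0447
```

```bash
python3 -m crank '[[0,0,0,0,0,0,60],[0,0,0,0,0,0,60],[0,0,0,0,0,0,60],[0,0,0,0,0,0,60],[0,0,0,0,0,0,60],[0,0,0,0,-2,0,60],[0,0,0,0,-5,0,60],[0,0,0,0,-9,0,60],[0,0,0,0,-13,0,60],[0,0,0,0,-13,0,60],[0,0,0,0,-13,0,60]]'; python3 go.py .477 .147 .160 1.37; python3 go.py .475 .05 .160 -1.571
python3 - <<'E'
from h import *
cv2.imwrite("pics/w6.png",cams.snapshot("wrist")["color"])
E
```

```text
t: 8.03
position: [0.4811, 0.3016, 0.1618]
tcp_rot: [0.707, -0.706, -0.025, 0.022]
force: [-0.2, 0.4, -1.5]
opening: 0.0719
t 8.03 pos [0.481 0.302 0.162] psi 0.067 ydown [ 0.004  0.002 -1.   ] q [-0.136  0.394 -0.666  1.884  0.296  0.958 -0.869] op 0.0719 F [-0.153  0.351 -1.485]
rot [ 0.001 -1.303  0.004] shift cm [ -1.438   0.151 -15.4  ] rows~ 10.427855085573592
t 8.03 pos [0.481 0.302 0.162] psi 0.067 ydown [ 0.004  0.002 -1.   ] q [-0.136  0.394 -0.666  1.884  0.296  0.958 -0.869] op 0.0719 F [-0.153  0.351 -1.485]
rot [-0.004  1.638  0.002] shift cm [ -2.283   0.134 -25.065] rows~ 13.100225331870897
```

View pics/w6.png

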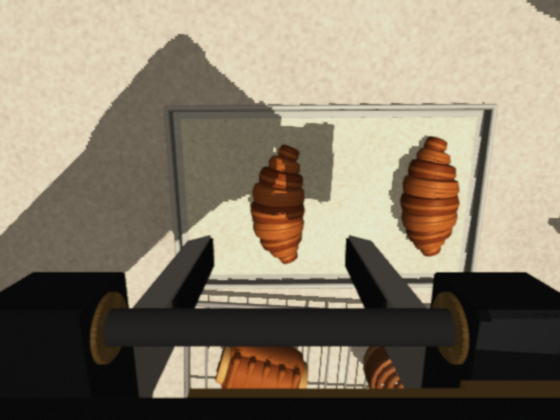

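```bash
python3 -m crank '[[0,-0.12,0,-0.1,0,-2,50],[0,-0.24,0,-0.3,0,-4,50],[0,-0.36,0,-0.5,0,-6,50],[0,-0.48,0,-0.7,0,-8,50],[0,-0.6,0,-0.9,0,-10,50],[0,-0.72,0,-1.1,0,-12,50],[0,-0.84,0,-1.3,0,-14,50],[0,-0.96,0,-1.4,0,-15,50],[0,-1.08,0,-1.4,0,-15.4,50],[0,-1.2,0,-1.4,0,-15.4,50],[0,-1.3,0,-1.4,0,-15.4,50],[0,-1.3,0,-1.4,0,-15.4,50],[0,-1.3,0,-1.4,0,-15.4,50],[0,-1.3,0,-1.4,0,-15.4,50]]'; python3 go.py .477 .147 .048 1.37
python3 - <<'E'
from rect import *
o=robot.get_obs();s=cams.snapshot("wrist");cv2.imwrite("pics/w7.png",s["color"])
cv2.imwrite("pics/w7r.png",rectify(s,.06,.38,.66,-.03,.25,2000,o))
E
```

```text
t: 9.25
position: [0.476, 0.1464, 0.1589]
tcp_rot: [0.549, -0.549, -0.445, 0.446]
force: [-0.8, 0.6, -0.2]
opening: 0.0753
t 9.25 pos [0.476 0.146 0.159] psi 1.363 ydown [-0.001  0.    -1.   ] q [ 0.365  0.35  -0.931  2.021  0.347  0.936  0.616] op 0.0753 F [-0.788  0.558 -0.153]
rot [-0.001 -0.007 -0.   ] shift cm [ 0.082 11.086 -0.101] rows~ 2.6586366559089853
```

View pics/w7.png

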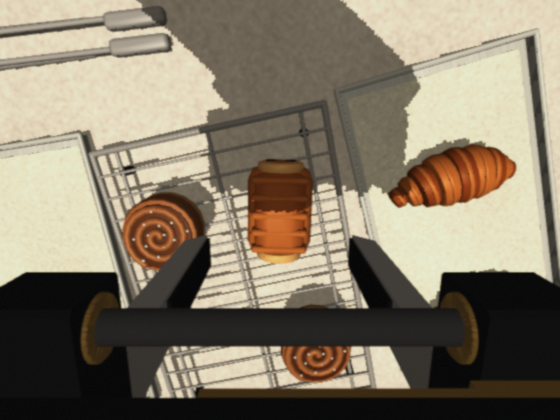

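View pics/w7r.png

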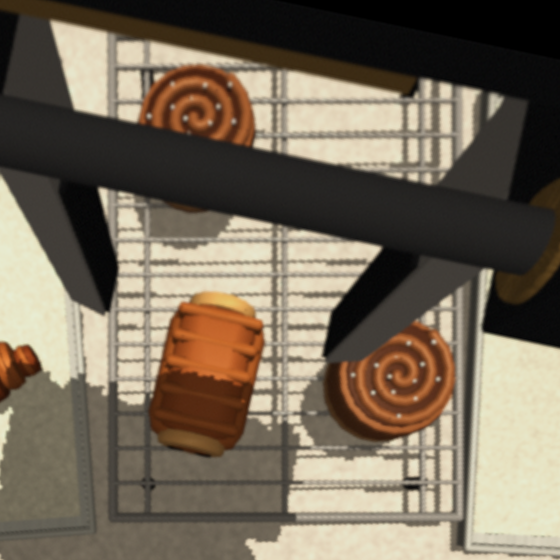

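```bash
python3 -m crank '[[0,0,0,0,3,0,50],[0,0,0,0,6,0,50],[0,0,0,0,8,0,50],[0,0,0,0,9.7,0,50],[0,0,0,0,10.7,0,50],[0,0,0,0,11.1,0,50],[0,0,0,0,11.1,0,50],[0,0,0,0,11.1,0,50]]'; python3 -m crank '[[0,0,0,0,0,0,255],[0,0,0,0,0,0,255],[0,0,0,0,0,0,255],[0,0,0,0,0,0,255],[0,0,0,0,0,0,255],[0,0,0,0,0,0,255],[0,0,0,0,0,0,255],[0,0,0,0,0,0,255],[0,0,0,0,-1,0,255],[0,0,0,0,-3,0,255],[0,0,0,0,-6,0,255],[0,0,0,0,-9,0,255],[0,0,0,0,-12,0,255],[0,0,0,0,-12,0,255],[0,0,0,0,-12,0,255]]'; python3 go.py .482 -.097 .168 -0.055
python3 - <<'E'
from h import *
cv2.imwrite("pics/w8.png",cams.snapshot("wrist")["color"])
E
```

```text
t: 9.97
position: [0.4767, 0.1468, 0.0491]
tcp_rot: [-0.548, 0.548, 0.447, -0.446]
force: [0.3, 0.1, 0.5]
opening: 0.0754
t: 11.22
position: [0.4772, 0.1465, 0.1702]
tcp_rot: [-0.548, 0.549, 0.447, -0.445]
force: [0.2, 0.1, -1.6]
opening: 0.0507
t 11.22 pos [0.477 0.146 0.17 ] psi 1.366 ydown [ 0.003 -0.    -1.   ] q [ 0.38   0.335 -0.945  2.011  0.335  0.954  0.631] op 0.0507 F [ 0.169  0.143 -1.643]
rot [0.002 1.421 0.003] shift cm [-23.743   0.226  -5.418] rows~ 11.370786971256514
```

View pics/w8.png

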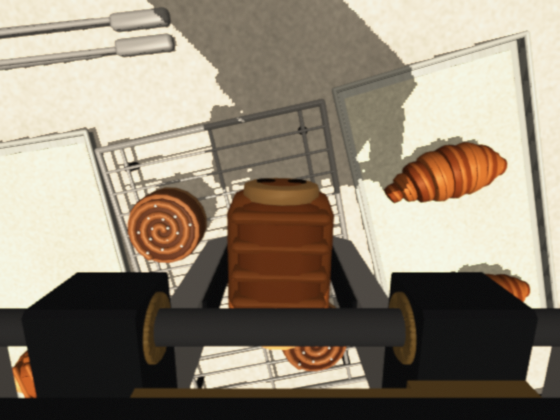

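```bash
python3 -m crank '[[0,0.12,0,-2,0,-0.5,255],[0,0.24,0,-4,0,-1,255],[0,0.36,0,-6,0,-1.5,255],[0,0.48,0,-8.5,0,-2,255],[0,0.6,0,-11,0,-2.5,255],[0,0.72,0,-13.5,0,-3,255],[0,0.84,0,-16,0,-3.6,255],[0,0.96,0,-18.5,0,-4.2,255],[0,1.08,0,-21,0,-4.8,255],[0,1.2,0,-22.7,0,-5.2,255],[0,1.32,0,-23.5,0,-5.4,255],[0,1.42,0,-23.7,0,-5.4,255],[0,1.42,0,-23.7,0,-5.4,255],[0,1.42,0,-23.7,0,-5.4,255],[0,1.42,0,-23.7,0,-5.4,255]]'; python3 go.py .482 -.097 .034 -0.055
python3 - <<'E'
from h import *
cv2.imwrite("pics/w9.png",cams.snapshot("wrist")["color"])
E
```

```text
t: 12.52
position: [0.4809, -0.096, 0.1679]
tcp_rot: [0.707, -0.707, 0.018, -0.017]
force: [-0.2, 0.4, -0.5]
opening: 0.0511
t 12.52 pos [ 0.481 -0.096  0.168] psi -0.048 ydown [-0.001  0.    -1.   ] q [ 0.586  0.244 -0.589  2.042  0.171  0.903 -0.145] op 0.0511 F [-0.195  0.407 -0.462]
rot [-0.     0.007 -0.001] shift cm [ 0.129 13.392 -0.103] rows~ 3.211792542248446
```

View pics/w9.png

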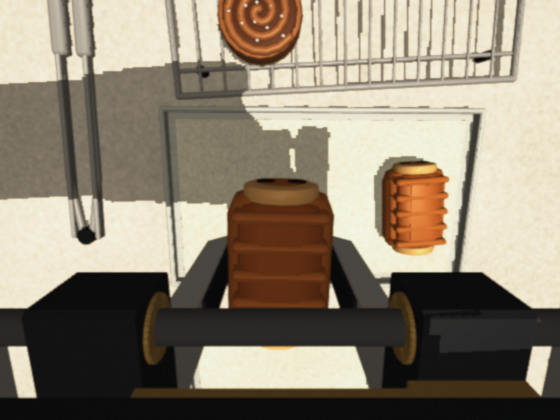

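Pain (col 280) is over the free part, shown one at (415,208). Lower to 4 mm above, then creep.

```bash
python3 -m crank '[[0,0,0,0.1,3,0,255],[0,0,0,0.1,6,0,255],[0,0,0,0.1,9,0,255],[0,0,0,0.1,11,0,255],[0,0,0,0.1,12.2,0,255],[0,0,0,0.1,12.9,0,255],[0,0,0,0.1,13.3,0,255],[0,0,0,0.1,13.5,0,255],[0,0,0,0.1,13.5,0,255],[0,0,0,0.1,13.5,0,255]]';  python3 -m crank '[[0,0,0,0,0.2,0,255],[0,0,0,0,0.3,0,255],[0,0,0,0,0.3,0,255],[0,0,0,0,0.3,0,255]]'
```

```text
t: 13.4
position: [0.4828, -0.0967, 0.0343]
tcp_rot: [-0.707, 0.707, -0.018, 0.019]
force: [0.9, 0.6, -1.1]
opening: 0.0509
t: 13.73
position: [0.4823, -0.0967, 0.0306]
tcp_rot: [0.707, -0.707, 0.019, -0.019]
force: [0.2, 1.1, -0.6]
opening: 0.0512
```

```bash
python3 -m crank '[[0,0,0,0,0.1,0,255],[0,0,0,0,0.1,0,255],[0,0,0,0,0.1,0,255]]'
```

```text
t: 13.98
position: [0.4824, -0.0967, 0.0298]
tcp_rot: [-0.707, 0.707, -0.019, 0.019]
force: [-2.2, 0.1, 9.0]
opening: 0.0509
```

```bash
python3 -m crank '[[0,0,0,0,0,0,50],[0,0,0,0,0,0,50],[0,0,0,0,0,0,50],[0,0,0,0,0,0,50],[0,0,0,0,0,0,50],[0,0,0,0,-2,0,50],[0,0,0,0,-5,0,50],[0,0,0,0,-9,0,50],[0,0,0,0,-13,0,50],[0,0,0,0,-13,0,50],[0,0,0,0,-13,0,50]]'; python3 go.py .475 .051 .160 -1.571
python3 - <<'E'
from h import *
cv2.imwrite("pics/w10.png",cams.snapshot("wrist")["color"])
E
```

```text
t: 14.9
position: [0.4834, -0.097, 0.1616]
tcp_rot: [-0.706, 0.707, -0.018, 0.02]
force: [0.6, 1.1, -1.0]
opening: 0.0753
t 14.9 pos [ 0.483 -0.097  0.162] psi -0.054 ydown [ 0.004 -0.002 -1.   ] q [ 0.591  0.256 -0.596  2.046  0.186  0.887 -0.162] op 0.0753 F [ 0.607  1.096 -0.954]
rot [-0.002  1.517  0.004] shift cm [-1.636  0.13  14.739] rows~ 12.138700459893606
```

View pics/w10.png

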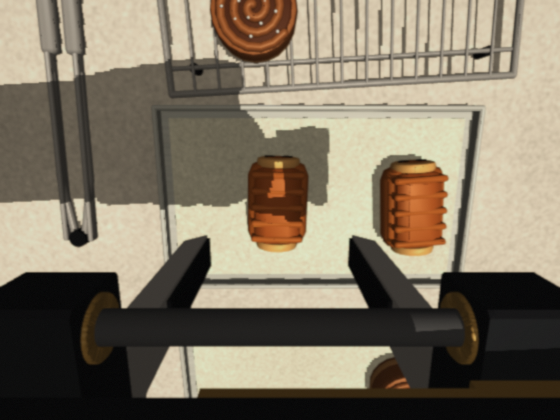

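```bash
python3 -m crank '[[0,0.12,0,-0.1,0,2,15],[0,0.24,0,-0.3,0,4,15],[0,0.36,0,-0.5,0,6,15],[0,0.48,0,-0.7,0,8,15],[0,0.6,0,-0.9,0,10,15],[0,0.72,0,-1.1,0,12,15],[0,0.84,0,-1.3,0,13.5,15],[0,0.96,0,-1.5,0,14.4,15],[0,1.08,0,-1.6,0,14.7,15],[0,1.2,0,-1.6,0,14.7,15],[0,1.32,0,-1.6,0,14.7,15],[0,1.44,0,-1.6,0,14.7,15],[0,1.52,0,-1.6,0,14.7,15],[0,1.52,0,-1.6,0,14.7,15],[0,1.52,0,-1.6,0,14.7,15]]'; python3 go.py .475 .051 .048 -1.571
python3 - <<'E'
from rect import *
o=robot.get_obs();s=cams.snapshot("wrist");cv2.imwrite("pics/w11.png",s["color"])
cv2.imwrite("pics/w11r.png",rectify(s,.058,.42,.70,-.03,.25,2000,o))
E
```

```text
t: 16.2
position: [0.4734, 0.0511, 0.1584]
tcp_rot: [-0.5, 0.501, -0.5, 0.499]
force: [0.0, -0.1, -1.0]
opening: 0.0882
t 16.2 pos [0.473 0.051 0.158] psi -1.57 ydown [-0.002 -0.    -1.   ] q [ 0.158  0.216 -0.447  2.086  0.121  0.866 -1.929] op 0.0882 F [ 0.047 -0.085 -1.029]
rot [0.002 0.001 0.   ] shift cm [ 0.004 11.042  0.178] rows~ 2.6484019358550643
```

View pics/w11.png

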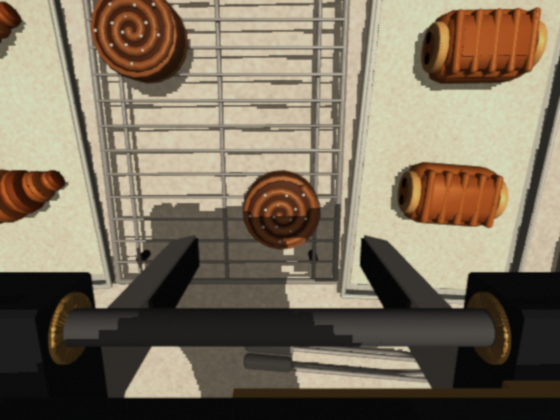

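View pics/w11r.png

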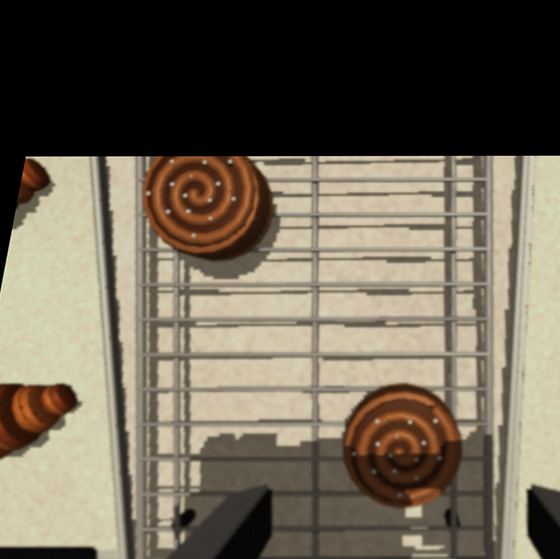

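```bash
python3 -m crank '[[0,0,0,0.1,3,0.1,15],[0,0,0,0.1,6,0.1,15],[0,0,0,0.1,8,0.1,15],[0,0,0,0.1,9.7,0.1,15],[0,0,0,0.1,10.7,0.1,15],[0,0,0,0.1,11.1,0.1,15],[0,0,0,0.1,11.1,0.1,15],[0,0,0,0.1,11.1,0.1,15]]'; python3 -m crank '[[0,0,0,0,0,0,255],[0,0,0,0,0,0,255],[0,0,0,0,0,0,255],[0,0,0,0,0,0,255],[0,0,0,0,0,0,255],[0,0,0,0,0,0,255],[0,0,0,0,0,0,255],[0,0,0,0,0,0,255],[0,0,0,0,-1,0,255],[0,0,0,0,-3,0,255],[0,0,0,0,-6,0,255],[0,0,0,0,-9,0,255],[0,0,0,0,-12,0,255],[0,0,0,0,-12,0,255],[0,0,0,0,-12,0,255]]'; python3 go.py .518 -.302 .168 -1.596
python3 - <<'E'
from h import *
cv2.imwrite("pics/w12.png",cams.snapshot("wrist")["color"])
E
```

```text
t: 16.92
position: [0.4754, 0.0501, 0.049]
tcp_rot: [-0.5, 0.499, -0.5, 0.5]
force: [0.3, -0.4, 0.4]
opening: 0.0886
t: 18.17
position: [0.4759, 0.0501, 0.1704]
tcp_rot: [-0.5, 0.499, -0.5, 0.501]
force: [0.4, 0.2, -1.3]
opening: 0.0615
t 18.17 pos [0.476 0.05  0.17 ] psi -1.573 ydown [ 0.003  0.    -1.   ] q [ 0.171  0.201 -0.456  2.073  0.115  0.887 -1.923] op 0.0615 F [ 0.371  0.156 -1.314]
rot [-0.003  0.023 -0.   ] shift cm [35.196  0.251  4.298] rows~ 8.50308839935062
```

View pics/w12.png

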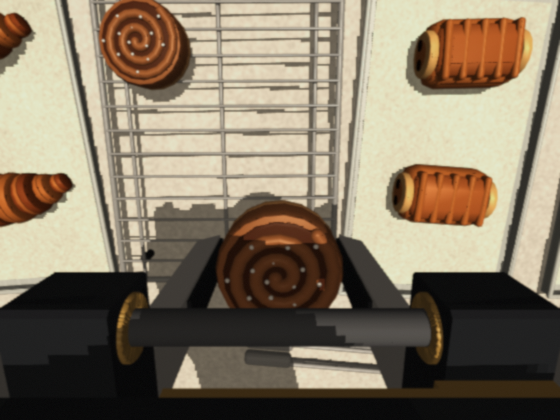

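```bash
python3 -m crank '[[0,0.02,0,3,0,0.3,255],[0,0.02,0,6.5,0,0.8,255],[0,0.02,0,10,0,1.2,255],[0,0.02,0,13.5,0,1.6,255],[0,0.02,0,17,0,2,255],[0,0.02,0,20.5,0,2.5,255],[0,0.02,0,24,0,3,255],[0,0.02,0,27.5,0,3.4,255],[0,0.02,0,31,0,3.8,255],[0,0.02,0,33.5,0,4.1,255],[0,0.02,0,34.7,0,4.3,255],[0,0.02,0,35.2,0,4.3,255],[0,0.02,0,35.2,0,4.3,255],[0,0.02,0,35.2,0,4.3,255],[0,0.02,0,35.2,0,4.3,255]]'; python3 go.py .518 -.302 .034 -1.596
python3 - <<'E'
from h import *
cv2.imwrite("pics/w13.png",cams.snapshot("wrist")["color"])
E
```

```text
t: 19.47
position: [0.5174, -0.3002, 0.1683]
tcp_rot: [0.495, -0.495, 0.505, -0.505]
force: [-0.1, -0.0, -1.2]
opening: 0.0614
t 19.47 pos [ 0.517 -0.3    0.168] psi -1.591 ydown [-0.     0.001 -1.   ] q [ 0.612  0.373 -0.243  1.827  0.107  0.955 -1.267] op 0.0614 F [-0.104 -0.02  -1.186]
rot [ 0.     0.005 -0.001] shift cm [ 0.185 13.43   0.067] rows~ 3.2210389996273143
```

View pics/w13.png

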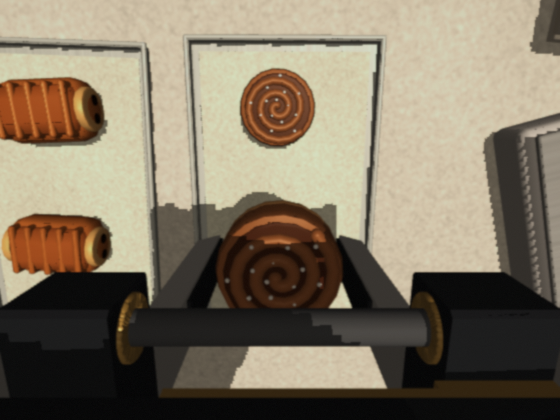

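```bash
python3 -m crank '[[0,0,0,0.1,3,0,255],[0,0,0,0.1,6,0,255],[0,0,0,0.1,9,0,255],[0,0,0,0.1,11,0,255],[0,0,0,0.1,12.2,0,255],[0,0,0,0.1,12.9,0,255],[0,0,0,0.1,13.3,0,255],[0,0,0,0.1,13.5,0,255],[0,0,0,0.1,13.5,0,255],[0,0,0,0.1,13.5,0,255]]';  python3 -m crank '[[0,0,0,0,0.2,0,255],[0,0,0,0,0.3,0,255],[0,0,0,0,0.3,0,255],[0,0,0,0,0.3,0,255]]'; python3 -m crank '[[0,0,0,0,0.1,0,255],[0,0,0,0,0.1,0,255],[0,0,0,0,0.1,0,255]]'
```

```text
t: 20.35
position: [0.5178, -0.3033, 0.0345]
tcp_rot: [-0.495, 0.494, -0.505, 0.506]
force: [0.5, -0.0, -0.9]
opening: 0.0618
t: 20.68
position: [0.5173, -0.3031, 0.0306]
tcp_rot: [-0.494, 0.494, -0.506, 0.506]
force: [-0.5, -0.3, -2.0]
opening: 0.0618
t: 20.93
position: [0.5174, -0.3032, 0.0299]
tcp_rot: [-0.494, 0.494, -0.505, 0.506]
force: [-2.8, 0.6, 6.2]
opening: 0.0617
```

```bash
python3 -m crank '[[0,0,0,0,0,0,30],[0,0,0,0,0,0,30],[0,0,0,0,0,0,30],[0,0,0,0,0,0,30],[0,0,0,0,0,0,30],[0,0,0,0,-2,0,30],[0,0,0,0,-5,0,30],[0,0,0,0,-9,0,30],[0,0,0,0,-13,0,30],[0,0,0,0,-13,0,30],[0,0,0,0,-13,0,30]]'; python3 go.py .604 .151 .160 -1.571
python3 - <<'E'
from h import *
cv2.imwrite("pics/w14.png",cams.snapshot("wrist")["color"])
E
```

```text
t: 21.85
position: [0.5184, -0.3037, 0.1619]
tcp_rot: [-0.495, 0.494, -0.504, 0.507]
force: [0.5, 0.6, -0.7]
opening: 0.0825
t 21.85 pos [ 0.518 -0.304  0.162] psi -1.593 ydown [ 0.004 -0.002 -1.   ] q [ 0.616  0.382 -0.242  1.831  0.112  0.938 -1.269] op 0.0825 F [ 0.451  0.589 -0.672]
rot [-0.004 -0.022  0.002] shift cm [-45.654   0.132   7.537] rows~ 11.096499553939477
```

View pics/w14.png

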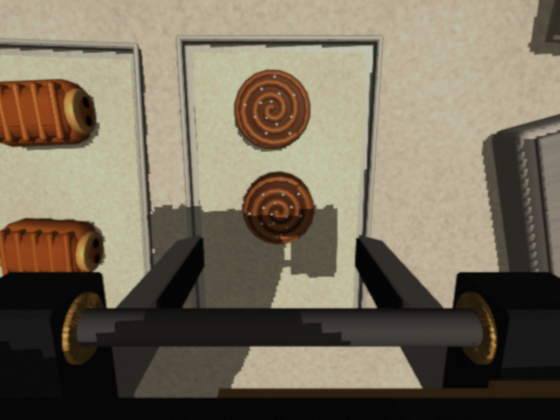

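```bash
python3 -m crank '[[0,-0.02,0,-3,0,0.4,15],[0,-0.02,0,-6.5,0,1,15],[0,-0.02,0,-10,0,1.6,15],[0,-0.02,0,-14,0,2.2,15],[0,-0.02,0,-18,0,2.9,15],[0,-0.02,0,-22,0,3.5,15],[0,-0.02,0,-26,0,4.2,15],[0,-0.02,0,-30,0,4.9,15],[0,-0.02,0,-34,0,5.5,15],[0,-0.02,0,-38,0,6.2,15],[0,-0.02,0,-41.5,0,6.8,15],[0,-0.02,0,-44,0,7.3,15],[0,-0.02,0,-45.6,0,7.5,15],[0,-0.02,0,-45.6,0,7.5,15],[0,-0.02,0,-45.6,0,7.5,15],[0,-0.02,0,-45.6,0,7.5,15],[0,-0.02,0,-45.6,0,7.5,15]]'; python3 go.py .604 .151 .048 -1.571
python3 - <<'E'
from rect import *
o=robot.get_obs();s=cams.snapshot("wrist");cv2.imwrite("pics/w15.png",s["color"])
cv2.imwrite("pics/w15r.png",rectify(s,.058,.52,.80,0,.28,2000,o))
E
```

```text
t: 23.32
position: [0.6021, 0.1495, 0.1588]
tcp_rot: [0.499, -0.499, 0.501, -0.501]
force: [-0.5, 0.3, -0.2]
opening: 0.0885
t 23.32 pos [0.602 0.149 0.159] psi -1.575 ydown [-0.001 -0.001 -1.   ] q [-0.043  0.434 -0.393  1.776  0.197  0.971 -2.09 ] op 0.0885 F [-0.508  0.263 -0.211]
rot [ 0.001 -0.004  0.001] shift cm [-0.161 11.084  0.197] rows~ 2.658847001684288
```

View pics/w15.png

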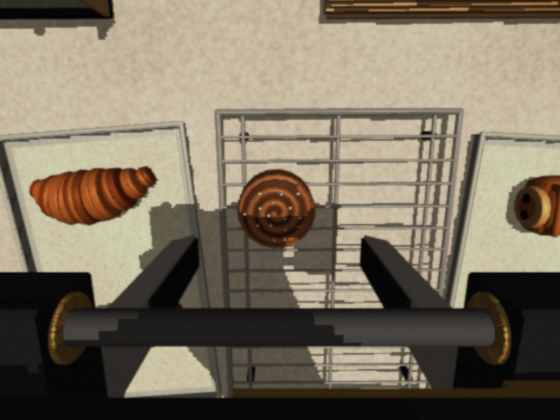

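View pics/w15r.png

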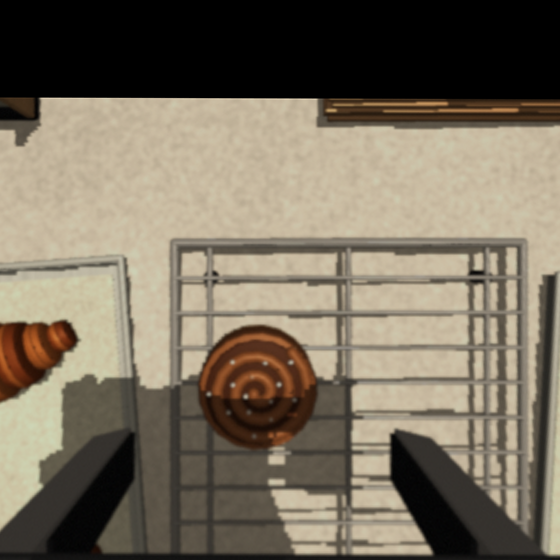

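```bash
python3 -m crank '[[0,0,0,-0.1,3,0.2,15],[0,0,0,-0.1,6,0.2,15],[0,0,0,-0.1,8,0.2,15],[0,0,0,-0.1,9.7,0.2,15],[0,0,0,-0.1,10.7,0.2,15],[0,0,0,-0.1,11.1,0.2,15],[0,0,0,-0.1,11.1,0.2,15],[0,0,0,-0.1,11.1,0.2,15]]'; python3 -m crank '[[0,0,0,0,0,0,255],[0,0,0,0,0,0,255],[0,0,0,0,0,0,255],[0,0,0,0,0,0,255],[0,0,0,0,0,0,255],[0,0,0,0,0,0,255],[0,0,0,0,0,0,255],[0,0,0,0,0,0,255],[0,0,0,0,-1,0,255],[0,0,0,0,-3,0,255],[0,0,0,0,-6,0,255],[0,0,0,0,-9,0,255],[0,0,0,0,-12,0,255],[0,0,0,0,-12,0,255],[0,0,0,0,-12,0,255]]'; python3 go.py .438 -.300 .168 -1.596
python3 - <<'E'
from h import *
cv2.imwrite("pics/w16.png",cams.snapshot("wrist")["color"])
E
```

```text
t: 24.03
position: [0.6049, 0.152, 0.0493]
tcp_rot: [-0.5, 0.499, -0.501, 0.501]
force: [0.6, 1.4, 0.0]
opening: 0.0886
t: 25.28
position: [0.6052, 0.1524, 0.1707]
tcp_rot: [-0.5, 0.498, -0.5, 0.501]
force: [-0.9, 0.6, -1.8]
opening: 0.0613
t 25.28 pos [0.605 0.152 0.171] psi -1.573 ydown [ 0.003  0.001 -1.   ] q [-0.042  0.425 -0.398  1.761  0.193  0.99  -2.088] op 0.0613 F [-0.944  0.58  -1.84 ]
rot [-0.003  0.023 -0.001] shift cm [ 45.277   0.176 -16.612] rows~ 11.565544175604625
```

View pics/w16.png

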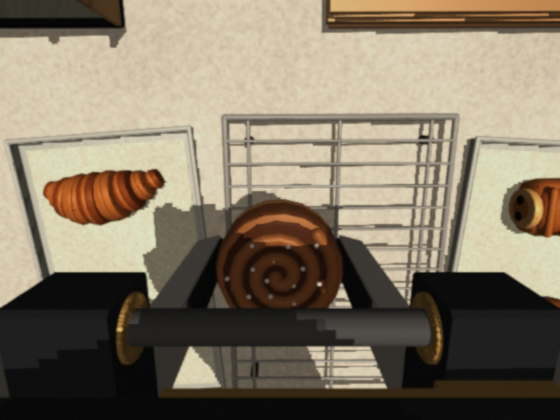

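```bash
python3 -m crank '[[0,0.02,0,2.5,0,-0.9,255],[0,0.02,0,5.5,0,-2,255],[0,0.02,0,9,0,-3.3,255],[0,0.02,0,12.5,0,-4.6,255],[0,0.02,0,16,0,-5.9,255],[0,0.02,0,19.5,0,-7.2,255],[0,0.02,0,23,0,-8.4,255],[0,0.02,0,26.5,0,-9.7,255],[0,0.02,0,30,0,-11,255],[0,0.02,0,33.5,0,-12.3,255],[0,0.02,0,37,0,-13.6,255],[0,0.02,0,40.5,0,-14.9,255],[0,0.02,0,43,0,-15.8,255],[0,0.02,0,44.6,0,-16.4,255],[0,0.02,0,45.3,0,-16.6,255],[0,0.02,0,45.3,0,-16.6,255],[0,0.02,0,45.3,0,-16.6,255],[0,0.02,0,45.3,0,-16.6,255]]'; python3 go.py .438 -.300 .034 -1.596
python3 - <<'E'
from h import *
cv2.imwrite("pics/w17.png",cams.snapshot("wrist")["color"])
E
```

```text
t: 26.83
position: [0.4379, -0.2989, 0.1681]
tcp_rot: [0.495, -0.495, 0.505, -0.505]
force: [-0.1, 1.4, 0.1]
opening: 0.0617
t 26.83 pos [ 0.438 -0.299  0.168] psi -1.591 ydown [-0.     0.001 -1.   ] q [ 0.658  0.267 -0.211  1.978  0.07   0.904 -1.179] op 0.0617 F [-0.06   1.366  0.129]
rot [ 0.     0.005 -0.001] shift cm [ 0.116 13.413  0.015] rows~ 3.2165561913822085
```

View pics/w17.png

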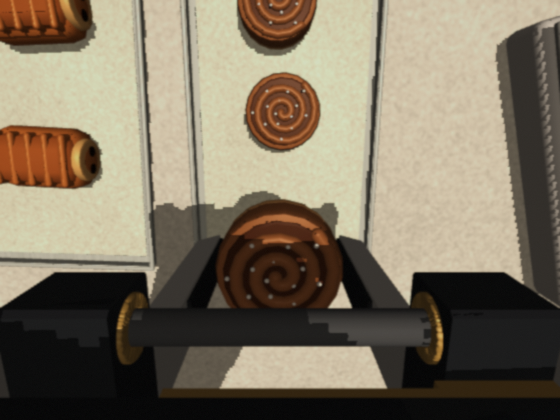

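```bash
python3 -m crank '[[0,0,0,0,3,0,255],[0,0,0,0,6,0,255],[0,0,0,0,9,0,255],[0,0,0,0,11,0,255],[0,0,0,0,12.2,0,255],[0,0,0,0,12.9,0,255],[0,0,0,0,13.3,0,255],[0,0,0,0,13.5,0,255],[0,0,0,0,13.5,0,255],[0,0,0,0,13.5,0,255]]';  python3 -m crank '[[0,0,0,0,0.2,0,255],[0,0,0,0,0.3,0,255],[0,0,0,0,0.3,0,255],[0,0,0,0,0.3,0,255]]'; python3 -m crank '[[0,0,0,0,0.1,0,255],[0,0,0,0,0.1,0,255],[0,0,0,0,0.1,0,255]]'
```

```text
t: 27.72
position: [0.4379, -0.3007, 0.0344]
tcp_rot: [-0.495, 0.494, -0.505, 0.506]
force: [-1.1, 0.1, -0.1]
opening: 0.0616
t: 28.05
position: [0.4374, -0.3006, 0.0307]
tcp_rot: [-0.494, 0.494, -0.505, 0.506]
force: [-0.3, -0.4, -1.0]
opening: 0.0616
t: 28.3
position: [0.4375, -0.3006, 0.0299]
tcp_rot: [-0.494, 0.494, -0.505, 0.506]
force: [-1.5, 1.6, 7.1]
opening: 0.0615
```

```bash
python3 -m crank '[[0,0,0,0,0,0,30],[0,0,0,0,0,0,30],[0,0,0,0,0,0,30],[0,0,0,0,0,0,30],[0,0,0,0,0,0,30],[0,0,0,0,-2,0,30],[0,0,0,0,-5,0,30],[0,0,0,0,-9,0,30],[0,0,0,0,-13,0,30],[0,0,0,3,-16,0,30],[0,0,0,7,-18,0,30],[0,0,0,11,-18,0,30],[0,0,0,15,-18,0,30],[0,0,0,19,-18,0,30],[0,0,0,22,-18,0,30],[0,0,0,25,-18,0,30],[0,0,0,25,-18,0,30],[0,0,0,25,-18,0,30]]'
python3 - <<'E'
from rect import *
np.set_printoptions(precision=4,suppress=True)
s=cams.snapshot("top");cv2.imwrite("pics/f1.png",rectify(s,.010,.34,.70,-.4,.4,1000));im=s["color"]
s2=cams.snapshot("side");cv2.imwrite("pics/f2.png",s2["color"])
hsv=cv2.cvtColor(im,cv2.COLOR_BGR2HSV)
ms=((hsv[...,1]>110)&(hsv[...,0]<20)).astype(np.uint8);ms[:150]=0;ms[270:]=0;ms[:,:115]=0;ms[:,425:]=0
ms=cv2.morphologyEx(ms,cv2.MORPH_CLOSE,np.ones((3,3)))
n,l,st,c=cv2.connectedComponentsWithStats(ms)
T=[(.525,.304,.066),(.517,-.0988,-.055),(.515,-.302,-.025)]
P=depth(s)
for i in range(1,n):
    if st[i,4]<60: continue
    ys,xs=np.where(l==i);q=plane(s,np.c_[xs,ys],.021);ct=q.mean(0)
    d=q[:,:2]-ct[:2];e,v=np.linalg.eigh(d.T@d);a=np.arctan2(v[1,1],v[0,1])%np.pi
    t=min(T,key=lambda t:abs(t[1]-ct[1]));k=ct[:2]-t[:2];cs,sn=np.cos(t[2]),np.sin(t[2])
    print(c[i].round(1),"world",ct,"tray xy mm",np.round([1000*(cs*k[0]+sn*k[1]),1000*(-sn*k[0]+cs*k[1])],1),"axis-tray-y",round(a-t[2]-np.pi/2,3),"ztop",np.percentile(P[ys,xs,2],90).round(4))
E
```

```text
t: 29.8
position: [0.4309, -0.5518, 0.2085]
tcp_rot: [0.494, -0.494, 0.506, -0.506]
force: [-0.4, 1.2, 0.2]
opening: 0.0826
[154.3 178. ] world [0.6145 0.3138 0.021 ] tray xy mm [89.9  3.9] axis-tray-y 0.052 ztop 0.0485
[308.4 183.5] world [ 0.6019 -0.1055  0.021 ] tray xy mm [85.2 -2. ] axis-tray-y 0.109 ztop 0.0453
[379.7 184.4] world [ 0.6006 -0.3005  0.021 ] tray xy mm [85.5  3.6] axis-tray-y 0.62 ztop 0.0414
[382.2 214.6] world [ 0.5172 -0.3038  0.021 ] tray xy mm [ 2.2 -1.7] axis-tray-y 0.213 ztop 0.0411
[305.  226.8] world [ 0.4831 -0.0953  0.021 ] tray xy mm [-34.1   1.7] axis-tray-y -0.007 ztop 0.0454
[157.4 225.8] world [0.4836 0.2982 0.021 ] tray xy mm [-41.6  -3. ] axis-tray-y -0.0 ztop 0.0487
[382.5 244.1] world [ 0.4376 -0.3009  0.021 ] tray xy mm [-77.4  -0.8] axis-tray-y 0.346 ztop 0.0411
```

View pics/f1.png

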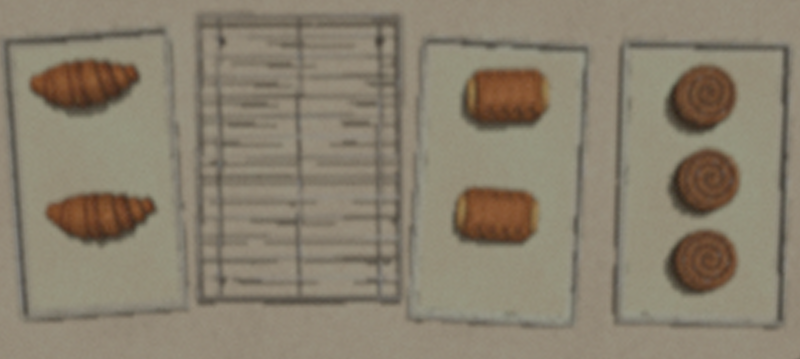

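View pics/f2.png

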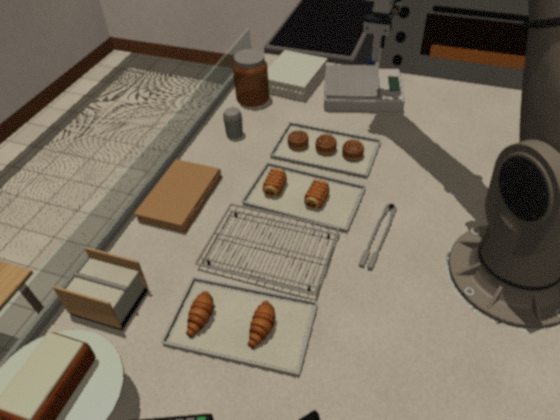

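All four are well placed, both views agree, and the gripper is clear of everything. I'm handing the job in now.

```bash
python3 -c "
from bench import order;print(order.job_done())"
```

```text
the job is handed in; nothing more can be done
None
```

All four pastries are in their kind's tray and the job is handed in. The clock read about 30 s of the 99 s allowed at the last check. Each pastry was gripped, carried over and lowered until it touched the paper, with 6–9 N at contact, then released.

The last check used the top camera, and the side view agreed. Positions are in each tray's own frame:

| Pastry | x (mm) | y (mm) | Off crosswise (rad) |
|---|---|---|---|
| croissant | -42 | -3 | about 0.00 |
| pain au chocolat | -34 | +2 | -0.01 |
| first roll | +2 | -2 | – |
| second roll | -77 | -1 | – |

- **Clearance:** the rolls are about 80 mm apart centre to centre, so roughly 18 mm clear of each other. The first roll is about 83 mm from the one already on show.
- **Flatness:** the height readings match pastries lying flat on the tray floor.
- **Shown pastries:** all three measure within 1 mm of where they started.
- **Gripper:** it was clear of everything at the end, with about 1 N at the wrist, which is sensor noise.

No check failed. The wrist and top cameras differed by 2–4 mm on where the loose pastries lay, well within what the task allows. The hand-in gave no verdict.

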